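Set the check weights out in order of size

ROBOT

A 6-joint arm with a two-finger parallel gripper is mounted at the origin on the work surface; the furniture and walls round the work are solid. World frame = base frame: x ahead of the robot, y to its left, z up, the work surface at z = 0. Lengths are in mm, angles in rad, forces in N, time in s.
With the tool pointing down it reaches from about 275 to 750 mm from the base axis. Payload 10.2 kg.
Tool frame: the origin (TCP) lies midway between the tips of the shut fingers; the grasp point (between the pads) lies 19 mm behind it (ctrl.tcp_to_grasp is the z of the grasp point in the tool frame, in mm); z points along the fingers, y is the direction in which the jaws open and shut (so a half turn about z gives the same grasp; the last joint's range is limited). The gripper opens to 85 mm and grips with 20 to 120 N. Pads are 22 mm wide; open, the fingers measure 114 mm over their backs; the gripper's body (76 mm by 85 mm) begins 54 mm behind the grasp point. The pads swing forward as they close: fully open they stand 13 mm farther back than shut.
Start: joints at [0.957, 0.313, 1.498, -0, 1.331, -0.223], TCP at [200, 485.418, 200.094] pointing down, gripper open.
Joint ranges: [-2.94, 2.94], [-0.97, 2.17], [0.19, 2.56], [-1.23, 4.37], [0.02, 3.11], [-2.88, 2.88]. Speed limits (rad/s): [2.39, 2.39, 3.01, 3.14, 3.14, 3.14].

INTERFACE

Orientations are given as a unit quaternion [w, x, y, z].
In Python, from rig import sensors, capture, order, ctrl gives the robot as it stands. The module is installed in compiled form; this text tells all that it offers.
- The arm moves only by the tool play_rows, never from a script. Its argument "deltas" is a list of rows, each a list of 7 numbers: the shift along the world's x, y, z in units of 40 mm (1.0 is 40 mm), then the turn, a rotation vector about the world's x, y, z in units of 6 degrees (1.0 is 6 degrees), then the opening, from -1 (shut) to 1 (fully open). A call has 1 to 8 rows; each row shifts and turns the commanded pose from where the row before left it; what a row does not reach is not made up. A row lasts 1/12 s, in which the tool goes at most 41.7 mm and 7.16 degrees, less where a joint would pass 70% of its speed; a pose out of reach is approached as far as the arm can. A call is refused whole if a number of a shift passes 1 or a number of a turn 1, either way. A call with a gripper value outside its range is refused whole. The fingers move at their own pace and stop on an object; "squeeze" is the grip in N (left out, the last holds). Time passes only in rows, so rows that do not move let the fingers close. It gives the time, the measured TCP pose, the force and the opening at its end, in the units of the state.
- sensors.sense(): the state, without advancing time (a new reading comes with each control period).
- capture(name): name is "side" or "top" or "wrist"; returns a dict with "pixels" (400x640x3 uint8, red, green, blue), "z_map" (400x640 float32, mm along the optical axis (not along the pixel's ray), 0 where there is no reading), "fx", "fy", "cx", "cy" (pixels), "k1" (the pictures are not rectified: a ray, as slopes to the right and down, at radius r is drawn at 1 + k1 r^2 times it, then the intrinsics apply), "eye" and "rotation" of the camera in the world; the wrist camera has in their place "tool_from_camera" (4x4, takes a point from camera to tool coordinates, whose origin is the TCP and whose axes are the flange's). Camera axes: x right, y down, z forward; pixel columns grow to the right and rows downward; lengths in mm; the calibration is good to about 2 mm. A picture is of the moment at which its call begins: read the wrist's pose just before it.
- order.finish_job(): hands the job in, once; it reports no verdict.
The state is a dict: "time_s": time; "joints": joint angles; "dq": joint speeds; "tau": joint torques, N m; "eef_pos": TCP position; "ee_rot": TCP orientation; "force": force on the tool from outside, world axes, zero at the start; "wrist_torque": the same for the moment, N m; "grip_width": opening from 0.0 (shut) to 1.0 (fully open).
Only numpy, scipy, OpenCV 4.12 (cv2) and the standard library are available. Lean on these libraries where they do the work, as an engineer would, in place of code of your own. Each camera call takes 0.05 s, during which the arm holds its last target. There are 200 camera calls.

TASK

The pocket scale has been checked, and its four steel check weights stand about the bench. Put them back on the wooden rest in order of size, one standing upright in the middle of each cork pad, with the largest on the pad next to the scale and the smallest at the far end. Leave the round tin where it is.

Things in the scene. Friction and masses are not known exactly. Their poses are not given: they have to be found in the camera images.
- weight_1_centre (a point): the largest of four plain steel check weights, loose, standing upright on the bench: a round body 42 mm across and 44 mm high with a turned knob on top, 58 mm high over all. This point is on its axis, half-way up (29 mm above its underside); z is its axis, pointing up through the knob. Grasp it across the round body; its mass is about 500 g.
- weight_2_centre (a point): the second largest of four plain steel check weights, loose, standing upright on the bench: a round body 34 mm across and 36 mm high with a turned knob on top, 48 mm high over all. This point is on its axis, half-way up (24 mm above its underside); z is its axis, pointing up through the knob. Grasp it across the round body; its mass is about 270 g.
- weight_3_centre (a point): the third largest of four plain steel check weights, loose, standing upright on the bench: a round body 27 mm across and 29 mm high with a turned knob on top, 39 mm high over all. This point is on its axis, half-way up (19.5 mm above its underside); z is its axis, pointing up through the knob. Grasp it across the round body; its mass is about 140 g.
- weight_4_centre (a point): the smallest of four plain steel check weights, loose, standing upright on the bench: a round body 20 mm across and 22 mm high with a turned knob on top, 31 mm high over all. This point is on its axis, half-way up (15.5 mm above its underside); z is its axis, pointing up through the knob. Grasp it across the round body; its mass is about 60 g.
- pad_a: round light cork pad, 45 mm across, let flush into the top of the dark wooden rest, number 1 of 4 along the rest. Origin: centre of the pad's top, 12 mm above the bench; z up, y along the row of pads (from pad_d towards pad_a), x across the rest. Pads are 62 mm apart, in the order a, b, c, d; the rest is fixed, 252 mm long, 64 mm wide and 12 mm high.
- pad_b: round light cork pad, 45 mm across, let flush into the top of the dark wooden rest, number 2 of 4 along the rest. Origin: centre of the pad's top, 12 mm above the bench; z up, y along the row of pads (from pad_d towards pad_a), x across the rest. Pads are 62 mm apart, in the order a, b, c, d; the rest is fixed, 252 mm long, 64 mm wide and 12 mm high.
- pad_c: round light cork pad, 45 mm across, let flush into the top of the dark wooden rest, number 3 of 4 along the rest. Origin: centre of the pad's top, 12 mm above the bench; z up, y along the row of pads (from pad_d towards pad_a), x across the rest. Pads are 62 mm apart, in the order a, b, c, d; the rest is fixed, 252 mm long, 64 mm wide and 12 mm high.
- pad_d: round light cork pad, 45 mm across, let flush into the top of the dark wooden rest, number 4 of 4 along the rest. Origin: centre of the pad's top, 12 mm above the bench; z up, y along the row of pads (from pad_d towards pad_a), x across the rest. Pads are 62 mm apart, in the order a, b, c, d; the rest is fixed, 252 mm long, 64 mm wide and 12 mm high.
- scale: flat black pocket scale, 90 x 68 x 18 mm, with a bright square pan and a small blank window, lying fixed on the bench at one end of the rest (either end; a steel bench block, 60 x 60 x 18 mm, lies at the other end). Origin: centre of its underside; it lies in line with the row of pads, 168 mm from the middle of the rest.
- tin: round grey screw-lid tin, 49 mm across and 20 mm high, loose, standing among the weights; not part of the job, leave it where it stands. Origin: centre of its underside, z up.
Not all that is in view belongs to the job. Leave any orange look-alike of the part that bears weight_2_centre alone.

How it is judged:
By the outcome, as a careful person would: the job done as asked, in the order asked, and still so for the second after the job is handed in, with the robot touching nothing.
It also fails if it takes over 93 s, if anything falls off the work surface, if the arm or the gripper's body presses on something with over 40 N, if the wrist force passes 120 N, or if a joint passes its speed limit or range.

## Working session

There is one attempt and no reset: what is moved stays moved. The work goes in short steps, Python scripts to look and compute and a tool call to move; the robot and the scene stay as the last step left them, time stands still between calls to the robot, and variables do not carry over. Pictures are saved under pics/ and viewed, about 12 in all and at most 16, crops included, and the job is handed in when it is done.

Besides the shell and the picture viewer there is one more tool, called as name(argument=value, ...) on one line, values as JSON. play_rows: Moves the arm, as the interface text tells. Its arguments: {"type":"object","properties":{"deltas":{"type":"array","items":{"type":"array","items":{"type":"number"}}},"squeeze":{"type":"number"}},"required":["deltas"]}

```bash
mkdir -p pics
cat > h.py <<'E'
import numpy as np, cv2
from rig import sensors, capture, order, ctrl
from scipy.spatial.transform import Rotation as R
def cam(name):
    s=sensors.sense(); c=capture(name)
    if name=="wrist":
        q=s["ee_rot"]; T=np.eye(4); T[:3,:3]=R.from_quat([q[1],q[2],q[3],q[0]]).as_matrix(); T[:3,3]=s["eef_pos"]
        M=T@np.array(c["tool_from_camera"]); c["eye"]=M[:3,3]; c["rotation"]=M[:3,:3]
    c["eye"]=np.array(c["eye"]); c["rotation"]=np.array(c["rotation"])
    return c
def rays(c,uv):
    uv=np.atleast_2d(np.array(uv,float)); d=(uv-[c["cx"],c["cy"]])/[c["fx"],c["fy"]]; x=d.copy()
    for _ in range(20): x=d/(1+c["k1"]*(x**2).sum(1,keepdims=True))
    return np.c_[x,np.ones(len(x))]@c["rotation"].T
def plane(c,uv,z):
    r=rays(c,uv); return c["eye"]+r*((z-c["eye"][2])/r[:,2])[:,None]
def cloud(c):
    h,w=c["z_map"].shape; u,v=np.meshgrid(np.arange(w),np.arange(h))
    r=rays(c,np.c_[u.ravel(),v.ravel()]); return (c["eye"]+r*c["z_map"].reshape(-1,1)).reshape(h,w,3)
def save(c,n): cv2.imwrite("pics/"+n+".png",c["pixels"][:,:,::-1])
E
python3 - <<'E'
from h import *
print(sensors.sense(), ctrl.tcp_to_grasp)
for n in("top","side","wrist"):
    c=cam(n); save(c,n+"0"); np.save(n+"0.npy",c,allow_pickle=True)
    print(n,c["fx"],c["cx"],c["cy"],c["k1"],c["eye"].round(1),c["rotation"].round(3).tolist())
E
```

```text
{'time_s': 0.0, 'joints': array([ 9.56599784e-01,  3.13407285e-01,  1.49845157e+00,  7.01409847e-07,
        1.33101038e+00, -2.23401738e-01]), 'dq': array([ 5.96497375e-05,  2.33481673e-04, -1.93045975e-04, -1.30404320e-03,
       -5.81918687e-04, -1.97255348e-03]), 'tau': array([ 1.61810152e-03, -4.12257886e+01, -2.59748232e+01, -1.42800236e-04,
        4.04217106e-03,  1.59401247e-05]), 'eef_pos': array([199.81641203, 485.15789249, 199.55151138]), 'ee_rot': array([-2.59881119e-04,  1.94156433e-01,  9.80970373e-01, -5.82990465e-04]), 'force': array([ 0.04217109, -0.28287557,  0.24348383]), 'wrist_torque': array([0.01985437, 0.06737501, 0.0472632 ]), 'grip_width': 1.0024239842018832} -18.700000000000003
top 387.62894580139755 315.5297515858728 201.1561228341963 -0.08143519131028276 [ 201.1 -139.8  984.5] [-0.138, 0.832, -0.53, 0.087]
side 513.2460914662336 319.40268078150734 199.16342381686894 -0.01633580884646893 [  37.6 -942.4  573.8] [-0.512, 0.832, -0.183, 0.11]
wrist 308.92111115921836 318.706764682353 197.51853642792386 -0.05636780455802273 [128.1 514.9 373.3] [[0.381, 0.881, 0.281], [0.924, -0.363, -0.116], [-0.0, 0.304, -0.953]]
```

```bash
python3 - <<'E'
s=open('h.py').read()
s=s.replace('''c["rotation"]=np.array(c["rotation"])
''','''c["rotation"]=np.array(c["rotation"])
    if c["rotation"].shape==(4,): c["rotation"]=R.from_quat(np.roll(c["rotation"],-1)).as_matrix()
''')
open('h.py','w').write(s)
E
python3 - <<'E'
import cv2,numpy as np
a=[cv2.imread(f"pics/{n}0.png") for n in("top","side","wrist")]
cv2.imwrite("pics/a.png",a[0]);
E
```

```text
(no output)
```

View pics/top0.png

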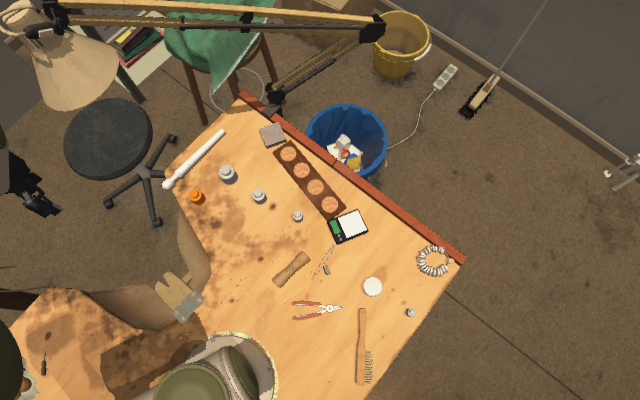

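View pics/side0.png

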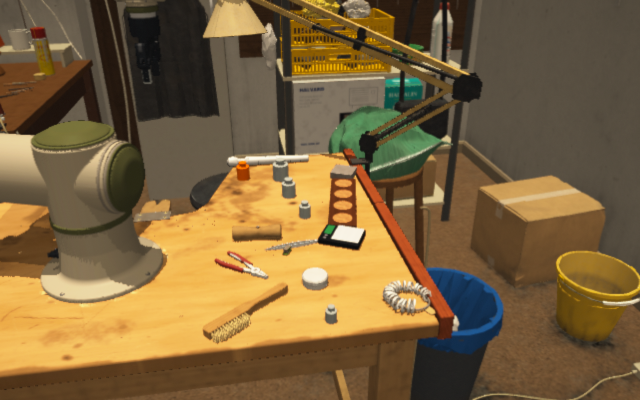

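Run:
```python
from h import *
from rig import capture
t=cam("top"); s=cam("side"); P=cloud(t); Q=cloud(s)
L={"w1":((227,171),(281,170)),"w2":((258,194),(289,187)),"w3":((297,214),(305,209)),"w4":((410,311),(331,313)),"padtop":((288,153),(344,184)),"pad2":((302,170),(343.5,195)),"pad3":((315.5,187),(343,206.5)),"pad4":((330,204),(342.5,219)),"scale":((348,226),(342,237)),"block":((273,135),(343,172)),"tin":((373,286),(315,276)),"orange":((196,195),(243,171)),"wire":((433,261),(405,296)),"tube":((195,160),(268,160)),"lamp":((290,90),(380,145)),"lamparm":((330,62),(420,112)),"arm2":((200,20),(330,25))}
for k,(a,b) in L.items():
    ra,rb=rays(t,a)[0],rays(s,b)[0]
    A=np.c_[ra,-rb]; x=np.linalg.lstsq(A,s["eye"]-t["eye"],rcond=None)[0]
    p1=t["eye"]+x[0]*ra;p2=s["eye"]+x[1]*rb
    print(k,"tri",((p1+p2)/2).round(0),"gap",np.linalg.norm(p1-p2).round(1),"topdepth",P[int(a[1]),int(a[0])].round(0),"side",Q[int(b[1]),int(b[0])].round(0))
```

```text
w1 tri [472. 254.  21.] gap 3.6 topdepth [464. 239.  57.] side [459. 221.  36.]
w2 tri [451. 146.  21.] gap 0.2 topdepth [443. 137.  51.] side [442. 122.  33.]
w3 tri [445.  29.  16.] gap 1.8 topdepth [439.  25.  43.] side [437.  12.  26.]
w4 tri [ 340. -328.   13.] gap 1.5 topdepth [ 338. -324.   31.] side [ 333. -339.   24.]
padtop tri [598. 131.   6.] gap 0.4 topdepth [594. 129.  15.] side [592. 120.  12.]
pad2 tri [567.  73.   7.] gap 0.4 topdepth [565.  72.  13.] side [561.  65.  12.]
pad3 tri [538.  19.   7.] gap 0.0 topdepth [534.  18.  16.] side [535.  13.  12.]
pad4 tri [509. -36.   8.] gap 1.6 topdepth [508. -38.  16.] side [505. -42.  11.]
scale tri [ 474. -104.    6.] gap 2.2 topdepth [ 472. -104.   18.] side [ 464. -122.   18.]
block tri [628. 194.  10.] gap 1.7 topdepth [624. 190.  20.] side [619. 178.  18.]
tin tri [ 358. -222.   15.] gap 1.3 topdepth [ 357. -221.   21.] side [ 354. -229.   21.]
orange tri [378. 296.  19.] gap 1.8 topdepth [373. 282.  50.] side [371. 272.  30.]
wire tri [ 480. -338.   10.] gap 1.2 topdepth [ 484. -340.   -2.] side [ 487. -327.   -0.]
tube tri [468. 355.  13.] gap 0.9 topdepth [466. 352.  19.] side [466. 347.  16.]
lamp tri [745. 196.  70.] gap 6.7 topdepth [728. 183. 103.] side [744. 200.  67.]
lamparm tri [797. 100. 183.] gap 2.4 topdepth [797.  99. 184.] side [797. 101. 182.]
arm2 tri [647. 327. 374.] gap 6.0 topdepth [650. 335. 364.] side [1054. 1166.  243.]
```

View pics/wrist0.png

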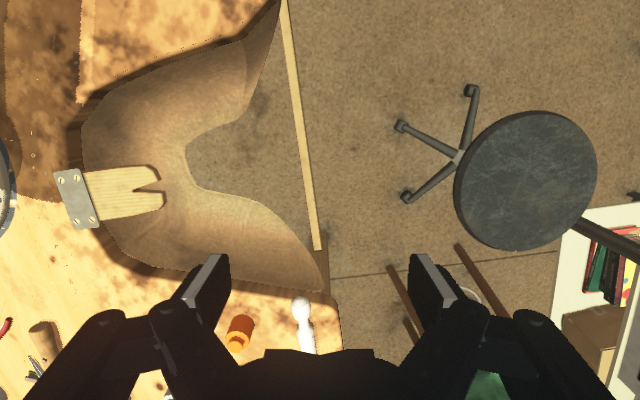

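play_rows(deltas=[[0.38, -0.46, 0, 0, 0, -1, 1], [0.38, -0.46, 0, 0, 0, -1, 1], [0.38, -0.46, 0, 0, 0, -1, 1], [0.38, -0.46, 0, 0, 0, -1, 1], [0.38, -0.46, 0, 0, 0, -1, 1], [0.38, -0.46, 0, 0, 0, -1, 1], [0.38, -0.46, 0, 0, 0, -1, 1], [0.38, -0.46, 0, 0, 0, -1, 1]], squeeze=60)

```text
time_s: 0.92
eef_pos: [322.1, 337.2, 200.1]
ee_rot: [-0.0, 0.578, 0.816, -0.0]
force: [0.1, 0.4, 0.3]
grip_width: 1.003
```

play_rows(deltas=[[0.38, -0.46, 0, 0, 0, -1, 1], [0.38, -0.46, 0, 0, 0, -1, 1], [0.38, -0.46, 0, 0, 0, -1, 1], [0.38, -0.46, 0, 0, 0, -1, 1], [0.38, -0.46, 0, 0, 0, -1, 1], [0.38, -0.46, 0, 0, 0, -1, 1], [0.38, -0.46, 0, 0, 0, -1, 1], [0, 0, 0, 0, 0, -0.8, 1]])

```text
time_s: 1.58
eef_pos: [430.0, 206.8, 199.9]
ee_rot: [0.0, 0.856, 0.517, -0.0]
force: [0.4, 0.3, -0.5]
grip_width: 1.0
```

Run:
```python
from h import *
c=cam("wrist"); save(c,"w1"); np.save("w1.npy",c,allow_pickle=True); print(sensors.sense()["eef_pos"],sensors.sense()["joints"])
```

```text
[428.96175611 208.03085626 199.8514824 ] [ 2.05220018e-01  2.06734121e-01  1.63645133e+00 -1.78846903e-04
  1.29871902e+00  6.91738627e-01]
```

View pics/w1.png

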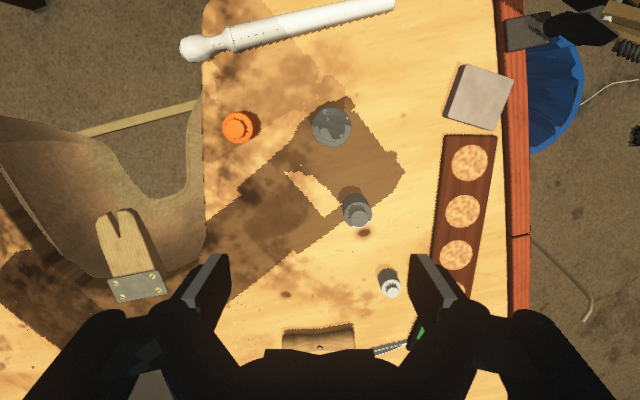

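```bash
cat >> h.py <<'E'
def pads(c):
    P=cloud(c); hsv=cv2.cvtColor(c["pixels"],cv2.COLOR_RGB2HSV)
    out=[]
    p=c["pixels"].astype(int)
    top=plane(c,np.stack(np.meshgrid(np.arange(640),np.arange(400)),-1).reshape(-1,2),12).reshape(400,640,3)
    # distance to rest axis
    a=np.array([508,-38]);d=np.array([.457,.889]);q=top[...,:2]-a
    s=q@d; o=q@np.array([d[1],-d[0]])
    m=((s>-40)&(s<230)&(abs(o)<30)&(p[...,0]>150)&(P[...,2]<25)).astype(np.uint8)
    m=cv2.morphologyEx(m,cv2.MORPH_CLOSE,np.ones((5,5)))
    m=cv2.morphologyEx(m,cv2.MORPH_OPEN,np.ones((5,5)))
    for k in cv2.findContours(m,cv2.RETR_EXTERNAL,cv2.CHAIN_APPROX_NONE)[0]:
        if cv2.contourArea(k)<150: continue
        w=plane(c,k[:,0,:],12)[:,:2].astype(np.float32); (cc,r)=cv2.minEnclosingCircle(w); e=cv2.fitEllipse(w)
        out.append((np.round(e[0],1),np.round(e[1],1),round(r,1),k[:,0].mean(0).round(0)))
    return out
def blobs(c,xy,zmin,rad=40):
    P=cloud(c); m=(np.hypot(P[...,0]-xy[0],P[...,1]-xy[1])<rad)&(P[...,2]>zmin)&(P[...,2]<75)&(c["z_map"]>0)
    n,l,st,ce=cv2.connectedComponentsWithStats(m.astype(np.uint8))
    if n<2: return None
    i=1+np.argmax(st[1:,4]); q=P[l==i]; return len(q),q.mean(0).round(1),q.min(0).round(1),q.max(0).round(1),ce[i].round(1)
E
python3 - <<'E'
from h import *
c=np.load("w1.npy",allow_pickle=True).item()
for x in sorted(pads(c),key=lambda x:x[0][1]): print(x)
W=[(464,239,58,44),(443,137,48,36),(439,25,39,29)]
for x,y,h,b in W: print(blobs(c,(x,y),h-3), blobs(c,(x,y),b-4))
P=cloud(c); print(P[100,250],P[300,290],P[380,385])
E
```

```text
(array([536.6,  18.5]), array([43.8, 44.2]), 22.9, array([456., 255.]))
(array([565. ,  73.1]), array([43.8, 44.1]), 22.8, array([462., 211.]))
(array([593.5, 128.1]), array([44.1, 44.7]), 23.0, array([469., 163.]))
(array([611.1, 162.3]), array([ 8.7, 87.5]), 29.7, array([473., 130.]))
(522, array([465.2, 245.4,  57.7]), array([452.5, 232.4,  55.1]), array([477.6, 257.9,  59.6]), array([331.6, 127.9])) (1246, array([465.4, 246.2,  49.9]), array([444.8, 224.8,  41.8]), array([485.9, 265.9,  59.6]), array([331.1, 126.5]))
(249, array([446.8, 141. ,  47.7]), array([436.5, 129.9,  45.2]), array([456.9, 150.7,  49.3]), array([358.6, 218. ])) (610, array([447.3, 143.5,  40.9]), array([430.3, 123.9,  32.5]), array([463.3, 157.5,  49.3]), array([357.3, 213.9]))
(116, array([441.8,  26. ,  38.4]), array([433.8,  16.4,  36.1]), array([449.9,  34.1,  40.1]), array([392.6, 291.5])) (312, array([442.1,  29. ,  32.4]), array([428.8,  15.1,  25.1]), array([455.2,  39. ,  40.1]), array([390.9, 287. ]))
[ 3.95778968e+02  3.12596947e+02 -8.81216094e-02] [303.62052812  53.40737462   0.52486158] [451.82251192 216.5762484  321.94050309]
```

play_rows(deltas=[[0.3, 0.31, -0.6, 0, 0, 0, 1], [0.3, 0.31, -0.6, 0, 0, 0, 1], [0.3, 0.31, -0.6, 0, 0, 0, 1], [0, 0, -0.45, 0, 0, 0, 1], [0, 0, 0, 0, 0, 0, 1], [0, 0, 0, 0, 0, 0, 1]])

```text
time_s: 2.13
eef_pos: [463.4, 246.8, 110.0]
ee_rot: [-0.0, 0.853, 0.522, -0.001]
force: [-0.2, -0.5, 0.4]
grip_width: 1.004
```

Run:
```python
from h import *
c=cam("wrist"); save(c,"w2"); s=sensors.sense(); print(s["eef_pos"],s["grip_width"])
print(blobs(c,(465,245),55),blobs(c,(465,245),40))
P=cloud(c); k=c["pixels"]; print(c["z_map"][150:400:50,200:450:50])
```

```text
[464.03211141 246.82351095 111.04447002] 1.0004145506798252
(820, array([465.3, 245.5,  57.8]), array([452.3, 232.1,  55. ]), array([477.8, 257.8,  59.7]), array([321.5, 205. ])) (1928, array([466.4, 247.8,  50.1]), array([444.4, 224.8,  40.4]), array([485.6, 265.7,  59.7]), array([321.4, 198.9]))
[[283.99777 283.7492  282.95816 282.9754  284.53583]
 [248.6437  297.67258 252.19742 298.15112 298.27957]
 [315.81    314.7134  313.97504 315.14722 314.9741 ]
 [110.94301 333.28464 332.90628 276.9039  334.0191 ]
 [ 78.58865 354.04584 355.06885  86.36849 354.93823]]
```

View pics/w2.png

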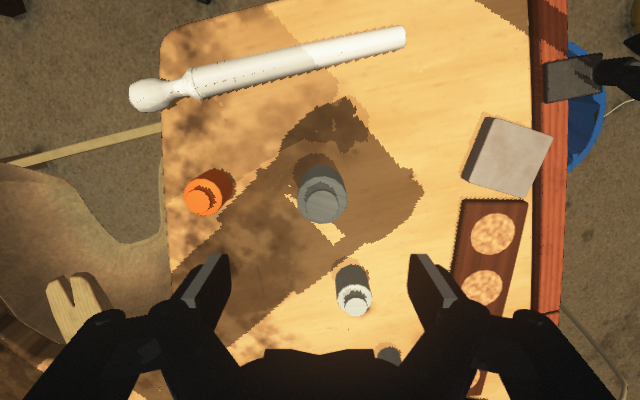

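play_rows(deltas=[[0.03, -0.03, -0.51, 0, 0, 0, 1], [0, 0, -0.51, 0, 0, 0, 1], [0, 0, -0.51, 0, 0, 0, 1], [0, 0, -0.51, 0, 0, 0, 1], [0, 0, -0.51, 0, 0, 0, 1], [0, 0, 0, 0, 0, 0, 1], [0, 0, 0, 0, 0, 0, 0], [0, 0, 0, 0, 0, 0, -1]])

```text
time_s: 2.85
eef_pos: [466.3, 245.7, 10.1]
ee_rot: [0.0, 0.853, 0.521, 0.002]
force: [0.1, 0.2, 0.3]
grip_width: 0.743
```

play_rows(deltas=[[0, 0, 0, 0, 0, 0, -1], [0, 0, 0, 0, 0, 0, -1], [0, 0, 0, 0, 0, 0, -1], [0, 0, 0, 0, 0, 0, -1], [0, 0, 0, 0, 0, 0, -1], [0, 0, 0, 0, 0, 0, -1]])

```text
time_s: 3.35
eef_pos: [465.8, 245.9, 10.1]
ee_rot: [0.0, 0.853, 0.521, 0.001]
force: [-4.6, -0.2, 12.4]
grip_width: 0.43
```

play_rows(deltas=[[0, 0, 0.02, 0, 0, 0, -1], [0, 0, 0.25, 0, 0, 0, -1], [0, 0, 0.5, 0, 0, 0, -1], [0, 0, 0.5, 0, 0, 0, -1], [0, 0, 0.5, 0, 0, 0, -1], [0, 0, 0.5, 0, 0, 0, -1], [0, 0, 0, 0, 0, 0, -1], [0, 0, 0, 0, 0, 0, -1]])

```text
time_s: 4.02
eef_pos: [465.3, 245.4, 99.2]
ee_rot: [0.0, 0.854, 0.521, 0.001]
force: [0.4, -0.0, -6.1]
grip_width: 0.424
```

Run:
```python
from h import *
c=cam("wrist"); save(c,"w3"); s=sensors.sense(); print(s["eef_pos"],s["grip_width"],s["force"],s["ee_rot"])
```

```text
[464.56579    245.22289868  98.08004661] 0.4206127202817754 [ 0.16139615  0.34622672 -5.83154528] [-1.97280155e-04  8.53512115e-01  5.21072534e-01 -6.66804119e-04]
```

View pics/w3.png

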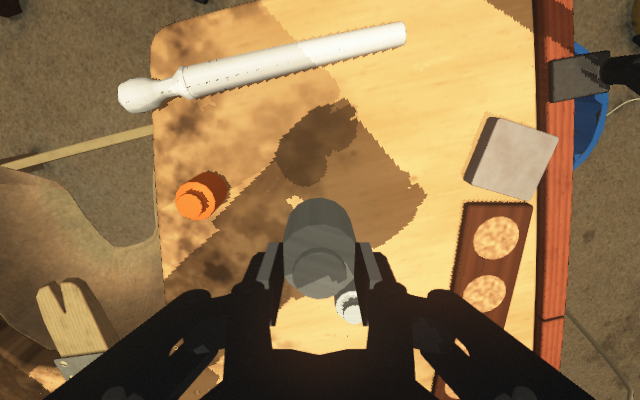

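play_rows(deltas=[[0.05, -0.3, 0, 0, 0, 0, -1], [0.09, -0.6, 0, 0, 0, 0, -1], [0.12, -0.8, 0, 0, 0, 0, -1], [0.14, -0.9, 0, 0, 0, 0, -1], [0.14, -0.9, 0, 0, 0, 0, -1], [0.14, -0.9, 0, 0, 0, 0, -1], [0.14, -0.9, 0, 0, 0, 0, -1], [0.12, -0.8, 0, 0, 0, 0, -1]])

```text
time_s: 4.73
eef_pos: [501.9, -1.2, 97.6]
ee_rot: [-0.001, 0.854, 0.521, -0.001]
force: [1.0, 0.0, -5.4]
grip_width: 0.425
```

play_rows(deltas=[[0.09, -0.6, 0, 0, 0, 0, -1], [0.04, -0.35, 0, 0, 0, 0, -1], [0, 0, 0, 0, 0, 0, -1], [0, 0, 0, 0, 0, 0, -1], [0, 0, 0, 0, 0, 0, -1]])

```text
time_s: 5.15
eef_pos: [507.3, -36.2, 98.1]
ee_rot: [-0.001, 0.854, 0.521, -0.001]
force: [-0.2, -0.1, -6.5]
grip_width: 0.425
```

```bash
cat >> h.py <<'E'
def held(c):
    s=sensors.sense(); t=s["eef_pos"]; P=cloud(c); T=P-t
    d=np.hypot(T[...,0],T[...,1]); m=(d<26)&(T[...,2]>-10)&(T[...,2]<60)&(c["z_map"]>0)
    q=P[m]; h=np.percentile(q[:,2],98); k=q[q[:,2]>h-3]
    return "tcp",t.round(1),"top rel",round(h-t[2],1),"knob mid",((k.min(0)+k.max(0))/2-t).round(1),"size",(np.ptp(k,axis=0)).round(1)
E
python3 - <<'E'
from h import *
c=cam("wrist"); save(c,"w4"); print(held(c)); print(sensors.sense()["grip_width"])
for x in pads(c): print(x)
for x,y,h in [(446.8,141,48),(441.8,26,39)]: print(blobs(c,(x,y),h-3,25))
E
```

```text
('tcp', array([507.4, -35.9,  98.3]), 'top rel', np.float64(57.6), 'knob mid', array([ 2.3,  1.3, 57.3]), 'size', array([47.2, 38.5,  5.3]))
0.4268237667321341
(array([511.4, -36.2]), array([24.7, 44.7]), 22.0, array([322., 192.]))
(array([557.7,  58. ]), array([47.5, 94.2]), 49.6, array([325.,  65.]))
(811, array([447.7, 139.5,  47.7]), array([437. , 129.1,  45.1]), array([457.8, 151. ,  50.8]), array([120.2,  23.5]))
(359, array([442. ,  25. ,  38.5]), array([433.5,  16.8,  36. ]), array([449.9,  33.3,  40.4]), array([208. , 171.7]))
```

View pics/w4.png

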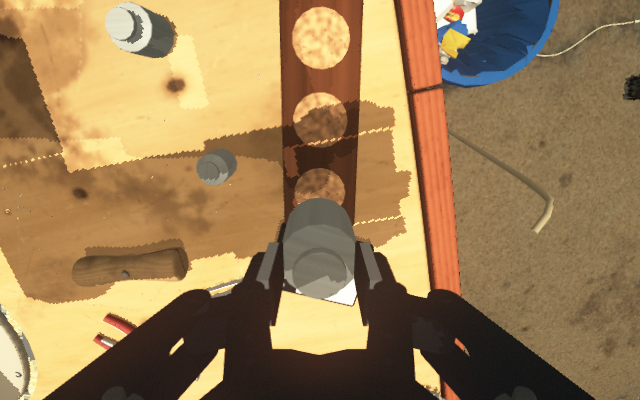

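play_rows(deltas=[[0.02, -0.01, -0.5, 0, 0, 0, -1], [0, 0, -0.5, 0, 0, 0, -1], [0, 0, -0.5, 0, 0, 0, -1], [0, 0, -0.25, 0, 0, 0, -1], [0, 0, 0, 0, 0, 0, -1], [0, 0, -0.02, 0, 0, 0, -1], [0, 0, 0, 0, 0, 0, -1]])

```text
time_s: 5.78
eef_pos: [509.5, -36.9, 29.1]
ee_rot: [0.001, 0.853, 0.521, 0.001]
force: [0.5, -0.4, -5.3]
grip_width: 0.426
```

Run:
```python
from h import *
c=cam("wrist"); save(c,"w5"); s=sensors.sense(); t=s["eef_pos"]; print(t,s["force"])
p=c["pixels"][225:320,270:370,::-1]; cv2.imwrite("pics/w5c.png",cv2.resize(p,None,fx=6,fy=6))
for v in (266,270,274): print(plane(c,(319,v),t[2]+48)-t)
```

```text
[509.52077863 -37.02221827  29.19035808] [-0.14092751 -0.30388542 -5.73217269]
[[ 2.27104283  4.18277335 48.        ]]
[[ 1.31191666  2.31390559 48.        ]]
[[ 0.34312638  0.42620135 48.        ]]
```

View pics/w5c.png

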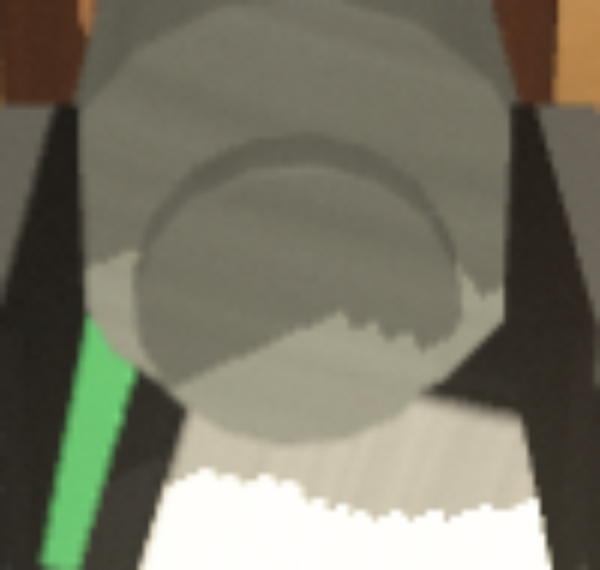

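play_rows(deltas=[[-0.02, 0, -0.1, 0, 0, 0, -1], [0, 0, -0.03, 0, 0, 0, -1], [0, 0, -0.03, 0, 0, 0, -1], [0, 0, 0, 0, 0, 0, -1], [0, 0, 0, 0, 0, 0, -1]])

```text
time_s: 6.25
eef_pos: [508.1, -36.9, 22.3]
ee_rot: [0.0, 0.853, 0.521, 0.0]
force: [-3.9, 1.3, 4.0]
grip_width: 0.422
```

play_rows(deltas=[[0, 0, 0, 0, 0, 0, 0.2], [0, 0, 0, 0, 0, 0, 0.5], [0, 0, 0, 0, 0, 0, 1], [0, 0, 0, 0, 0, 0, 1], [0, 0, 0, 0, 0, 0, 1], [0, 0, 0.4, 0, 0, 0, 1], [0, 0, 0.7, 0, 0, 0, 1], [0, 0, 0.9, 0, 0, 0, 1]])

```text
time_s: 6.92
eef_pos: [506.8, -36.7, 101.1]
ee_rot: [-0.002, 0.854, 0.521, -0.001]
force: [-0.2, -0.3, -0.1]
grip_width: 0.995
```

play_rows(deltas=[[-0.17, 0.5, 0, 0, 0, 0, 1], [-0.27, 0.8, 0, 0, 0, 0, 1], [-0.31, 0.9, 0, 0, 0, 0, 1], [-0.31, 0.9, 0, 0, 0, 0, 1], [-0.28, 0.8, 0, 0, 0, 0, 1], [-0.18, 0.53, 0, 0, 0, 0, 1], [0, 0, 0, 0, 0, 0, 1], [0, 0, 0, 0, 0, 0, 1]])

```text
time_s: 7.58
eef_pos: [447.0, 140.9, 101.8]
ee_rot: [0.0, 0.853, 0.522, 0.0]
force: [-0.2, -0.2, -0.4]
grip_width: 0.999
```

Run:
```python
from h import *
c=cam("wrist"); save(c,"w6"); s=sensors.sense(); print(s["eef_pos"],s["grip_width"])
print(blobs(c,(447,140.5),45,25)); print(blobs(c,(508,-37),66,25),blobs(c,(442,26),36,25))
for x in pads(c): print(x)
```

```text
[447.42118224 140.14395531 101.79201422] 0.9999094755394322
(527, array([447.1, 140.9,  47.7]), array([436.8, 130.2,  45. ]), array([457.1, 150.7,  50. ]), array([318.5, 203.9]))
None (234, array([441.8,  25.7,  38.5]), array([433.7,  16.5,  36.3]), array([449.8,  33.4,  40.1]), array([370.5, 308.8]))
(array([537.8,  18.9]), array([39.9, 45.6]), 22.9, array([459., 257.]))
(array([565. ,  73.2]), array([43.9, 44.4]), 22.8, array([468., 198.]))
(array([593.7, 128. ]), array([43.9, 44.6]), 22.8, array([479., 128.]))
(array([610.2, 162.1]), array([10.6, 82. ]), 30.1, array([484.,  82.]))
```

play_rows(deltas=[[0, 0, -0.5, 0, 0, 0, 1], [0, 0, -0.6, 0, 0, 0, 1], [0, 0, -0.6, 0, 0, 0, 1], [0, 0, -0.4, 0, 0, 0, 1], [0, 0, -0.3, 0, 0, 0, 1], [0, 0, 0, 0, 0, 0, 1], [0, 0, 0, 0, 0, 0, 0], [0, 0, 0, 0, 0, 0, -1]], squeeze=40)

```text
time_s: 8.3
eef_pos: [448.0, 139.7, 6.4]
ee_rot: [0.0, 0.854, 0.521, 0.001]
force: [-0.2, 0.4, -0.1]
grip_width: 0.745
```

play_rows(deltas=[[0, 0, 0, 0, 0, 0, -1], [0, 0, 0, 0, 0, 0, -1], [0, 0, 0, 0, 0, 0, -1], [0, 0, 0, 0, 0, 0, -1], [0, 0, 0, 0, 0, 0, -1], [0, 0, 0, 0, 0, 0, -1], [0, 0, 0, 0, 0, 0, -1]])

```text
time_s: 8.88
eef_pos: [447.4, 140.3, 6.3]
ee_rot: [0.0, 0.853, 0.521, 0.0]
force: [-0.9, 0.3, 5.2]
grip_width: 0.212
```

play_rows(deltas=[[0, 0, 0.05, 0, 0, 0, -1], [0, 0, 0.3, 0, 0, 0, -1], [0, 0, 0.5, 0, 0, 0, -1], [0, 0, 0.6, 0, 0, 0, -1], [0, 0, 0.6, 0, 0, 0, -1], [0, 0, 0.35, 0, 0, 0, -1], [0, 0, 0, 0, 0, 0, -1], [0, 0, 0, 0, 0, 0, -1]])

```text
time_s: 9.55
eef_pos: [447.1, 140.2, 101.5]
ee_rot: [0.0, 0.853, 0.521, 0.0]
force: [-0.5, -0.7, -3.3]
grip_width: 0.209
```

Run:
```python
from h import *
c=cam("wrist"); save(c,"w7"); s=sensors.sense(); t=s["eef_pos"]; print(t,s["force"],s["grip_width"])
p=c["pixels"][200:330,240:400,::-1]; cv2.imwrite("pics/w7c.png",cv2.resize(p,None,fx=4,fy=4,interpolation=cv2.INTER_CUBIC))
P=cloud(c)
for v in range(210,310,8): print(v,(P[v,319]-t).round(1))
```

```text
[446.54381552 140.16304958 100.6937835 ] [ 0.18599694 -0.30613295 -3.74154308] 0.20886900947672724
210 [ 8.2 14.3  5.1]
218 [ 8.4 14.7 18.9]
226 [ 8.2 14.3 28.9]
234 [ 6.5 11.1 30.6]
242 [ 4.7  7.5 31.6]
250 [ 5.   8.2 41.9]
258 [ 3.3  4.9 42.9]
266 [ 1.1  0.6 42.2]
274 [-0.6 -2.7 43.4]
282 [-2.8 -7.  42.8]
290 [ -49.4  -98.2 -100.2]
298 [ -54.1 -107.3 -100.7]
306 [ -58.8 -116.5 -101. ]
```

View pics/w7c.png

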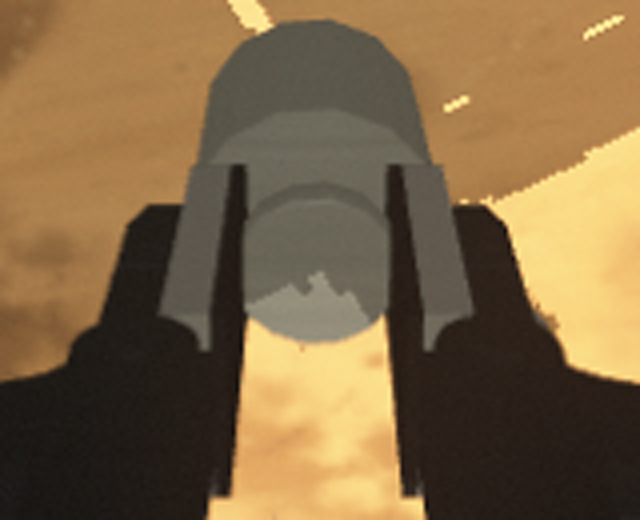

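Run:
```python
from h import *
c=cam("wrist"); t=sensors.sense()["eef_pos"]; P=cloud(c)-t
yj=np.array([np.cos(np.radians(-27.5)),np.sin(np.radians(-27.5))])
for u in (290,294,298,345,351):
  for v in (238,242,246,252,260,275): print(u,v,P[v,u].round(1),"jaw",(P[v,u,:2]@yj).round(1))
o=np.load("w1.npy",allow_pickle=True).item(); Q=cloud(o)
for uv in ((225,257),(222,265),(415,257),(205,275)): print(uv,(Q[uv[1],uv[0]]-[429,208,200]).round(1))
for uv in((319,272),(319,275)): print(plane(c,uv,t[2]+42.5)-t)
```

```text
290 238 [-9.8 13.6 24.2] jaw -14.9
290 242 [-7.4 15.8 35.4] jaw -13.9
290 246 [-7.  15.8 40. ] jaw -13.5
290 252 [-6.2 15.8 46.9] jaw -12.8
290 260 [-5.8 15.3 53.9] jaw -12.2
290 275 [-4.9 14.8 66. ] jaw -11.2
294 238 [-6.2 14.8 29.9] jaw -12.3
294 242 [-5.5 15.1 36. ] jaw -11.8
294 246 [-4.9 15.4 41.2] jaw -11.4
294 252 [-4.6 15.  46.8] jaw -11.0
294 260 [-4.4 14.4 53.5] jaw -10.5
294 275 [-3.  14.7 67.2] jaw -9.4
298 238 [-4.3 13.9 30.2] jaw -10.3
298 242 [-3.5 14.5 36.6] jaw -9.8
298 246 [-3.6 14.  40. ] jaw -9.6
298 252 [-2.9 14.2 47.1] jaw -9.2
298 260 [-2.9 13.4 53.1] jaw -8.8
298 275 [-5.7  7.9 55.4] jaw -8.7
345 238 [16.6  1.4 26.9] jaw 14.0
345 242 [16.7  3.3 35.1] jaw 13.3
345 246 [16.5  3.6 39.9] jaw 12.9
345 252 [16.1  4.  46.3] jaw 12.4
345 260 [15.7  4.7 54.6] jaw 11.8
345 275 [14.9  5.4 67.1] jaw 10.8
351 238 [   4.9  -59.6 -100.1] jaw 31.9
351 242 [   3.   -63.8 -100.7] jaw 32.1
351 246 [19.2  2.9 41. ] jaw 15.7
351 252 [18.7  3.4 47.5] jaw 15.1
351 260 [18.   3.6 54.6] jaw 14.4
351 275 [16.7  2.9 64.8] jaw 13.4
(225, 257) [-32.4  27.   48.2]
(222, 265) [-32.8  26.   53.6]
(415, 257) [ 44.3 -11.6  51. ]
(205, 275) [-34.   29.8  66.5]
[[-0.42012065 -1.94590954 42.5       ]]
[[-1.18538983 -3.43505799 42.5       ]]
```

play_rows(deltas=[[0.22, -0.3, 0, 0, 0, 0, -1], [0.37, -0.5, 0, 0, 0, 0, -1], [0.55, -0.75, 0, 0, 0, 0, -1], [0.55, -0.75, 0, 0, 0, 0, -1], [0.37, -0.5, 0, 0, 0, 0, -1], [0.175, -0.245, 0, 0, 0, 0, -1], [0, 0, 0, 0, 0, 0, -1], [0, 0, 0, 0, 0, 0, -1]])

```text
time_s: 10.32
eef_pos: [535.7, 18.8, 100.5]
ee_rot: [-0.001, 0.854, 0.521, -0.001]
force: [-0.1, 1.3, -2.8]
grip_width: 0.208
```

play_rows(deltas=[[0, 0, -0.4, 0, 0, 0, -1], [0, 0, -0.5, 0, 0, 0, -1], [0, 0, -0.5, 0, 0, 0, -1], [0, 0, -0.4, 0, 0, 0, -1], [0, 0, -0.15, 0, 0, 0, -1], [0, 0, 0, 0, 0, 0, -1], [0, 0, 0, 0, 0, 0, -1]])

```text
time_s: 10.9
eef_pos: [536.5, 19.1, 24.2]
ee_rot: [0.0, 0.853, 0.521, 0.0]
force: [-1.1, -0.5, -1.8]
grip_width: 0.204
```

Run:
```python
from h import *
c=cam("wrist"); save(c,"w8"); s=sensors.sense(); t=s["eef_pos"]; print(t,s["force"],s["grip_width"])
P=cloud(c)
for v in range(226,300,6): print(v,(P[v,319]-t).round(1))
print((plane(c,(319,267),t[2]+42.5)).round(1)); print(pads(c))
cv2.imwrite("pics/w8c.png",cv2.resize(c["pixels"][120:,160:480,::-1],None,fx=2,fy=2))
```

```text
[536.93536165  18.87537734  24.64038506] [ 0.39194965  0.28719092 -2.39216097] 0.21028014543161072
226 [ 7.2 14.4 27.6]
232 [ 6.3 12.7 30.6]
238 [ 4.7  9.6 30.2]
244 [ 3.3  6.8 30.8]
250 [ 4.1  8.4 40.9]
256 [ 2.7  5.7 41.1]
262 [ 1.3  2.9 41.2]
268 [-0.3 -0.2 41. ]
274 [-1.7 -2.8 41.6]
280 [-3.6 -6.5 40.4]
286 [-19.9 -38.5  -8.2]
292 [-20.2 -39.1  -2.4]
298 [-19.4 -37.6   6.7]
[[537.3  20.   67.1]]
[(array([554.,  16.]), array([ 7.6, 21.7]), 11.0, array([344., 217.])), (array([565.8,  58.3]), array([ 9.3, 14.3]), 8.0, array([331., 150.])), (array([584.6, 101.6]), array([53.1, 85.8]), 45.9, array([329.,  70.]))]
```

View pics/w8c.png

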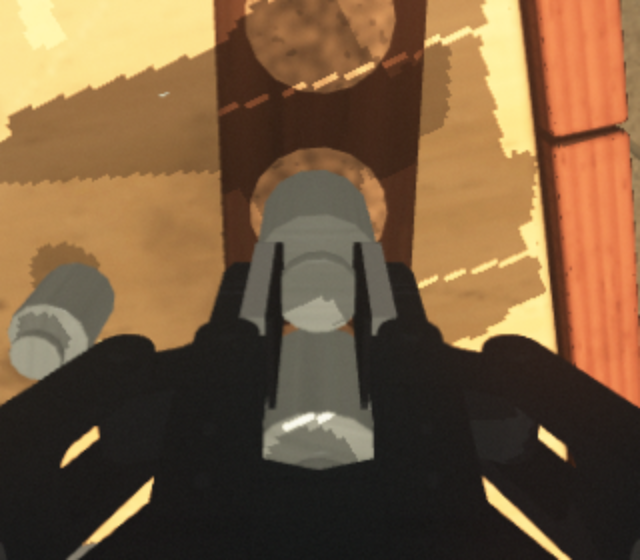

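play_rows(deltas=[[0, 0, -0.1, 0, 0, 0, -1], [0, 0, -0.03, 0, 0, 0, -1], [0, 0, -0.02, 0, 0, 0, -1], [0, 0, 0, 0, 0, 0, -1], [0, 0, 0, 0, 0, 0, -1]])

```text
time_s: 11.37
eef_pos: [536.8, 18.5, 18.3]
ee_rot: [0.0, 0.854, 0.521, 0.0]
force: [-2.7, 0.3, 5.4]
grip_width: 0.209
```

play_rows(deltas=[[0, 0, 0, 0, 0, 0, -0.2], [0, 0, 0, 0, 0, 0, 0.2], [0, 0, 0, 0, 0, 0, 1], [0, 0, 0, 0, 0, 0, 1], [0, 0, 0.2, 0, 0, 0, 1], [0, 0, 0.4, 0, 0, 0, 1], [0, 0, 0.7, 0, 0, 0, 1], [0, 0, 0.7, 0, 0, 0, 1]])

```text
time_s: 12.03
eef_pos: [536.2, 18.5, 98.8]
ee_rot: [-0.0, 0.854, 0.521, -0.0]
force: [-0.4, 0.2, 0.1]
grip_width: 1.001
```

play_rows(deltas=[[-0.4, 0.03, 0, 0, 0, 0, 0.5], [-0.7, 0.05, 0, 0, 0, 0, 0.2], [-0.8, 0.06, 0, 0, 0, 0, 0.2], [-0.47, 0.04, 0, 0, 0, 0, 0.2], [0, 0, -0.4, 0, 0, 0, 0.2], [0, 0, -0.3, 0, 0, 0, 0.2], [0, 0, 0, 0, 0, 0, 0.2], [0, 0, 0, 0, 0, 0, 0.2]])

```text
time_s: 12.7
eef_pos: [441.9, 25.6, 70.1]
ee_rot: [-0.0, 0.854, 0.521, -0.0]
force: [0.3, -0.2, 0.3]
grip_width: 0.6
```

Run:
```python
from h import *
c=cam("wrist"); save(c,"w9"); s=sensors.sense(); t=s["eef_pos"]; print(t,s["grip_width"],s["force"])
print(blobs(c,(441.8,25.8),36,25))
P=cloud(c)-t; z=P[...,2]; m=(z>20)&(z<70)&(c["z_map"]>0)&(c["z_map"]<160)
yj=np.array([np.cos(np.radians(-27.5)),np.sin(np.radians(-27.5))])
for lo,hi in((-45,-20),(20,45)):
    j=P[...,:2]@yj; k=m&(j>lo)&(j<hi); print(np.percentile(z[k],[0,1,5]),j[k].min(),j[k].max())
save(c,"w9");
```

```text
[442.2572957   25.5470922   70.43502533] 0.6016948520009097 [-1.23570629 -0.18948347  0.10062772]
(406, array([441.5,  25.5,  38.7]), array([433.1,  17.1,  36. ]), array([449.3,  33.2,  40.5]), array([318.1, 214.6]))
[33.29163961 35.59581976 38.48803092] -39.699328774129526 -25.33702357707565
[33.80121734 35.52674986 38.66179097] 25.095879076779045 39.52360423452259
```

View pics/w9.png

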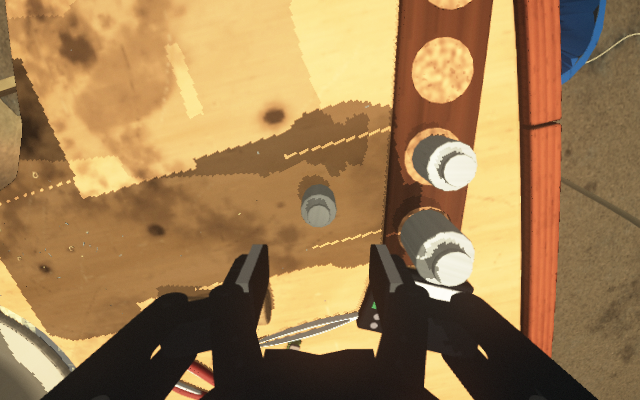

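play_rows(deltas=[[0, 0, -0.5, 0, 0, 0, 0.2], [0, 0, -0.6, 0, 0, 0, 0.2], [0, 0, -0.5, 0, 0, 0, 0.2], [0, 0, -0.4, 0, 0, 0, 0.2], [0, 0, -0.2, 0, 0, 0, 0.2], [0, 0, 0, 0, 0, 0, 0.2]])

```text
time_s: 13.25
eef_pos: [441.6, 25.7, -18.9]
ee_rot: [-0.001, 0.854, 0.521, -0.001]
force: [0.4, 0.6, 0.4]
grip_width: 0.598
```

play_rows(deltas=[[0, 0, -0.1, 0, 0, 0, 0.2], [0, 0, 0, 0, 0, 0, -0.1], [0, 0, 0, 0, 0, 0, -1], [0, 0, 0, 0, 0, 0, -1], [0, 0, 0, 0, 0, 0, -1], [0, 0, 0, 0, 0, 0, -1], [0, 0, 0, 0, 0, 0, -1], [0, 0, 0, 0, 0, 0, -1]])

```text
time_s: 13.92
eef_pos: [442.4, 25.5, -21.4]
ee_rot: [0.001, 0.853, 0.521, 0.001]
force: [-1.5, -0.4, 6.4]
grip_width: 0.296
```

play_rows(deltas=[[0, 0, 0.05, 0, 0, 0, -1], [0, 0, 0.3, 0, 0, 0, -1], [0, 0, 0.6, 0, 0, 0, -1], [0, 0, 0.7, 0, 0, 0, -1], [0, 0, 0.7, 0, 0, 0, -1], [0, 0, 0.7, 0, 0, 0, -1], [0, 0, 0, 0, 0, 0, -1], [0, 0, 0, 0, 0, 0, -1]])

```text
time_s: 14.58
eef_pos: [442.3, 25.6, 100.6]
ee_rot: [0.001, 0.853, 0.521, 0.001]
force: [-0.2, 0.2, -2.7]
grip_width: 0.296
```

Run:
```python
from h import *
c=cam("wrist"); save(c,"w10"); s=sensors.sense(); t=s["eef_pos"]; print(t,s["force"],s["grip_width"])
P=cloud(c)
for v in range(190,320,8): print(v,(P[v,319]-t).round(1))
o=cv2.imread("pics/w9.png")
```

```text
[441.47943284  25.66661728  99.41023723] [-0.49266772 -0.03671596 -2.10339216] 0.29743577570348023
190 [   0.3   -2.7 -100.9]
198 [  -3.3   -9.6 -100.7]
206 [  -6.8  -16.5 -100.1]
214 [ -10.5  -23.7 -100.1]
222 [-14.2 -30.8 -99.8]
230 [ 6.6 10.6 25.4]
238 [ 6.3 10.1 34. ]
246 [ 6.6 10.9 44.5]
254 [ 6.4 10.4 51.4]
262 [ 4.7  7.2 52.2]
270 [ 3.   3.9 52.7]
278 [ 3.3  4.5 60.3]
286 [ 1.8  1.7 61.6]
294 [ 0.  -1.9 61.6]
302 [-1.8 -5.3 61.9]
310 [ -58.3 -116.6  -93.9]
318 [ -65.2 -130.2 -100.3]
```

play_rows(deltas=[[0.4, 0.15, 0, 0, 0, 0, -1], [0.7, 0.27, 0, 0, 0, 0, -1], [0.8, 0.31, 0, 0, 0, 0, -1], [0.7, 0.27, 0, 0, 0, 0, -1], [0.48, 0.185, 0, 0, 0, 0, -1], [0, 0, 0, 0, 0, 0, -1], [0, 0, 0, 0, 0, 0, -1]])

```text
time_s: 15.22
eef_pos: [564.2, 73.3, 97.4]
ee_rot: [-0.001, 0.853, 0.521, -0.002]
force: [-0.0, -0.6, -1.9]
grip_width: 0.299
```

play_rows(deltas=[[0, 0, -0.4, 0, 0, 0, -1], [0, 0, -0.6, 0, 0, 0, -1], [0, 0, -0.6, 0, 0, 0, -1], [0, 0, -0.6, 0, 0, 0, -1], [0, 0, -0.3, 0, 0, 0, -1], [0, 0, -0.1, 0, 0, 0, -1], [0, 0, 0, 0, 0, 0, -1], [0, 0, 0, 0, 0, 0, -1]])

```text
time_s: 15.88
eef_pos: [565.4, 72.9, -3.3]
ee_rot: [0.0, 0.854, 0.521, 0.0]
force: [-0.3, 0.2, -1.1]
grip_width: 0.297
```

Run:
```python
from h import *
c=cam("wrist"); save(c,"w11"); s=sensors.sense(); t=s["eef_pos"]; print(t,s["force"],s["grip_width"])
P=cloud(c)
for v in range(254,318,5): print(v,P[v,319].round(1))
print(plane(c,(319,290),t[2]+61.5))
```

```text
[565.69793446  72.88313993  -2.99889325] [ 0.20919406  0.37644208 -0.89952244] 0.2981112741434923
254 [570.9  83.   46. ]
259 [569.8  81.   46.4]
264 [568.7  78.9  46.8]
269 [568.2  77.9  49.2]
274 [568.6  78.7  54.9]
279 [568.1  77.7  56.9]
284 [567.   75.7  57.2]
289 [565.6  72.9  56.2]
294 [564.3  70.3  55.8]
299 [563.2  68.2  56. ]
304 [562.5  66.8  57.4]
309 [545.2  32.9  11.4]
314 [545.   32.6  15.6]
[[566.08491518  73.79222846  58.50110675]]
```

play_rows(deltas=[[0, 0, -0.08, 0, 0, 0, -1], [0, 0, -0.04, 0, 0, 0, -1], [0, 0, -0.02, 0, 0, 0, -1], [0, 0, 0, 0, 0, 0, -1], [0, 0, 0, 0, 0, 0, -1]])

```text
time_s: 16.35
eef_pos: [565.2, 73.0, -9.3]
ee_rot: [0.0, 0.853, 0.521, 0.0]
force: [-2.5, -0.4, 4.6]
grip_width: 0.297
```

play_rows(deltas=[[0, 0, 0, 0, 0, 0, -0.2], [0, 0, 0, 0, 0, 0, 0], [0, 0, 0, 0, 0, 0, 0.2], [0, 0, 0, 0, 0, 0, 0.2], [0, 0, 0.3, 0, 0, 0, 0.2], [0, 0, 0.6, 0, 0, 0, 0.2], [0, 0, 0.8, 0, 0, 0, 0.2], [0, 0, 0.8, 0, 0, 0, 0.2]])

```text
time_s: 17.02
eef_pos: [564.6, 73.0, 91.9]
ee_rot: [-0.0, 0.854, 0.521, -0.0]
force: [0.4, 0.4, -0.1]
grip_width: 0.598
```

play_rows(deltas=[[-0.23, -0.4, 0, 0, 0, 0, 0.2], [-0.4, -0.7, 0, 0, 0, 0, 0.2], [-0.457, -0.8, 0, 0, 0, 0, 0.2], [-0.457, -0.8, 0, 0, 0, 0, 0.2], [-0.457, -0.8, 0, 0, 0, 0, 0.2], [-0.457, -0.8, 0, 0, 0, 0, 0.2], [-0.457, -0.8, 0, 0, 0, 0, 0.2], [-0.457, -0.8, 0, 0, 0, 0, 0.2]])

```text
time_s: 17.68
eef_pos: [429.2, -164.4, 91.1]
ee_rot: [0.001, 0.853, 0.521, 0.0]
force: [0.9, -0.4, -0.3]
grip_width: 0.602
```

play_rows(deltas=[[-0.457, -0.8, 0, 0, 0, 0, 0.2], [-0.457, -0.8, 0, 0, 0, 0, 0.2], [-0.457, -0.8, 0, 0, 0, 0, 0.2], [-0.457, -0.8, 0, 0, 0, 0, 0.2], [-0.29, -0.5, 0, 0, 0, 0, 0], [-0.19, -0.33, 0, 0, 0, 0, 0], [0, 0, 0, 0, 0, 0, 0], [0, 0, 0, 0, 0, 0, 0]])

```text
time_s: 18.35
eef_pos: [337.7, -324.4, 90.6]
ee_rot: [0.0, 0.854, 0.52, 0.0]
force: [-0.3, 0.4, 0.1]
grip_width: 0.502
```

Run:
```python
from h import *
c=cam("wrist"); save(c,"w12"); s=sensors.sense(); t=s["eef_pos"]; print(t,s["grip_width"],s["force"],s["joints"])
print(blobs(c,(338,-324),28,35))
print(blobs(c,(338,-324),15,35)); print(blobs(c,(358,-222),15,35))
```

```text
[ 338.02052204 -323.74795246   90.51387419] 0.4976835846750337 [-0.01528733 -0.76815916 -0.47080983] [-1.01507851e+00  3.13576450e-01  1.80963088e+00  2.52529269e-04
  1.01817981e+00 -5.40500807e-01]
(175, array([ 337.3, -329.7,   30.7]), array([ 331. , -336. ,   28.1]), array([ 343.2, -324.2,   32.7]), array([321. , 207.3]))
(451, array([ 338.1, -328. ,   24.9]), array([ 327.7, -339.7,   15. ]), array([ 346.8, -320. ,   32.7]), array([321. , 202.8]))
(3491, array([ 356.9, -221.3,   19.3]), array([ 332.5, -245.8,   15.1]), array([ 380.5, -196.9,   22.1]), array([277.8,  67.9]))
```

View pics/w12.png

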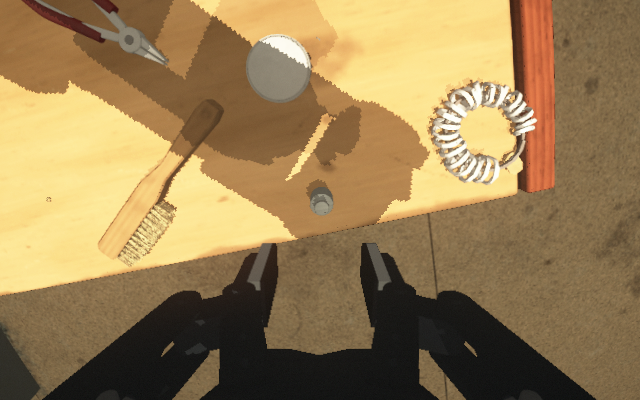

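play_rows(deltas=[[-0.01, -0.145, -0.4, 0, 0, 0, 0], [0, 0, -0.6, 0, 0, 0, 0], [0, 0, -0.6, 0, 0, 0, 0], [0, 0, -0.5, 0, 0, 0, 0], [0, 0, -0.4, 0, 0, 0, 0], [0, 0, -0.2, 0, 0, 0, 0], [0, 0, 0, 0, 0, 0, 0]])

```text
time_s: 18.98
eef_pos: [337.5, -328.5, -18.9]
ee_rot: [-0.001, 0.853, 0.522, 0.0]
force: [-0.4, 0.4, 0.0]
grip_width: 0.499
```

play_rows(deltas=[[0, 0, -0.12, 0, 0, 0, 0], [0, 0, 0, 0, 0, 0, 0], [0, 0, 0, 0, 0, 0, -0.3], [0, 0, 0, 0, 0, 0, -1], [0, 0, 0, 0, 0, 0, -1], [0, 0, 0, 0, 0, 0, -1], [0, 0, 0, 0, 0, 0, -1], [0, 0, 0, 0, 0, 0, -1]])

```text
time_s: 19.65
eef_pos: [337.7, -330.4, -21.9]
ee_rot: [0.001, 0.854, 0.521, 0.0]
force: [0.4, 2.1, 6.3]
grip_width: 0.208
```

play_rows(deltas=[[0, 0, 0.05, 0, 0, 0, -1], [0, 0, 0.3, 0, 0, 0, -1], [0, 0, 0.6, 0, 0, 0, -1], [0, 0, 0.7, 0, 0, 0, -1], [0, 0, 0.7, 0, 0, 0, -1], [0, 0, 0.7, 0, 0, 0, -1], [0, 0, 0, 0, 0, 0, -1], [0, 0, 0, 0, 0, 0, -1]])

```text
time_s: 20.32
eef_pos: [337.7, -330.5, 100.5]
ee_rot: [0.001, 0.854, 0.521, -0.0]
force: [-0.8, 0.4, -0.6]
grip_width: 0.212
```

Run:
```python
from h import *
c=cam("wrist"); save(c,"w13"); s=sensors.sense(); t=s["eef_pos"]; print(t,s["force"],s["grip_width"])
P=cloud(c)
for v in range(230,310,6): print(v,(P[v,319]-t).round(1))
cv2.imwrite("pics/w13c.png",cv2.resize(c["pixels"][210:320,250:390,::-1],None,fx=4,fy=4))
```

```text
[ 337.28090359 -329.80610607   99.15926428] [-0.74691668  0.32741888 -0.3566644 ] 0.21063289084418937
230 [-176.6 -353.3 -899.4]
236 [ 4.7  7.1 25.7]
242 [ 4.9  7.6 33.9]
248 [ 4.8  7.4 40. ]
254 [ 4.8  7.3 46. ]
260 [ 3.2  4.3 45.5]
266 [ 2.   2.  46.6]
272 [ 2.6  3.2 54.1]
278 [ 1.4  0.9 54.8]
284 [-0.5 -2.8 53.4]
290 [-1.8 -5.3 53.8]
296 [-311.9 -616.8 -902.3]
302 [-325.1 -642.4 -901.5]
308 [-339.1 -669.6 -902.5]
```

View pics/w13c.png

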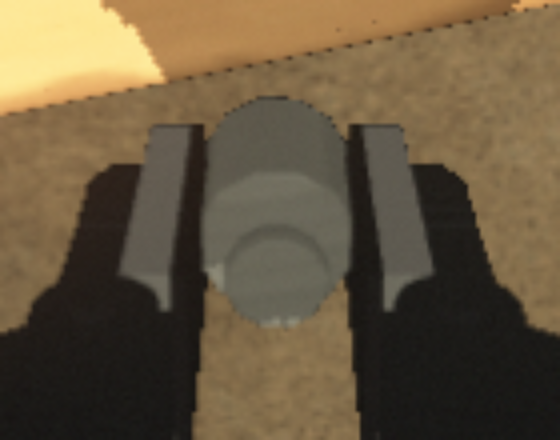

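play_rows(deltas=[[0.224, 0.4, 0, 0, 0, 0, -1], [0.392, 0.7, 0, 0, 0, 0, -1], [0.4475, 0.8, 0, 0, 0, 0, -1], [0.4475, 0.8, 0, 0, 0, 0, -1], [0.4475, 0.8, 0, 0, 0, 0, -1], [0.4475, 0.8, 0, 0, 0, 0, -1], [0.4475, 0.8, 0, 0, 0, 0, -1], [0.4475, 0.8, 0, 0, 0, 0, -1]])

```text
time_s: 21.03
eef_pos: [469.3, -91.9, 97.9]
ee_rot: [-0.001, 0.854, 0.521, -0.001]
force: [0.0, -0.4, -0.6]
grip_width: 0.21
```

play_rows(deltas=[[0.4475, 0.8, 0, 0, 0, 0, -1], [0.4475, 0.8, 0, 0, 0, 0, -1], [0.4475, 0.8, 0, 0, 0, 0, -1], [0.4475, 0.8, 0, 0, 0, 0, -1], [0.4475, 0.8, 0, 0, 0, 0, -1], [0.4475, 0.8, 0, 0, 0, 0, -1], [0.28, 0.5, 0, 0, 0, 0, -1], [0.139, 0.249, 0, 0, 0, 0, -1]])

```text
time_s: 21.7
eef_pos: [593.5, 130.8, 97.1]
ee_rot: [-0.001, 0.853, 0.522, -0.001]
force: [-0.1, 0.2, -0.1]
grip_width: 0.208
```

play_rows(deltas=[[0, 0, 0, 0, 0, 0, -1], [0, 0, -0.4, 0, 0, 0, -1], [0, 0, -0.6, 0, 0, 0, -1], [0, 0, -0.6, 0, 0, 0, -1], [0, 0, -0.6, 0, 0, 0, -1], [0, 0, -0.3, 0, 0, 0, -1], [0, 0, -0.05, 0, 0, 0, -1], [0, 0, 0, 0, 0, 0, -1]])

```text
time_s: 22.37
eef_pos: [593.2, 127.5, -3.1]
ee_rot: [-0.0, 0.854, 0.521, -0.001]
force: [-0.5, 0.0, -0.6]
grip_width: 0.206
```

Run:
```python
from h import *
c=cam("wrist"); save(c,"w14"); s=sensors.sense(); t=s["eef_pos"]; print(t,s["force"],s["grip_width"])
P=cloud(c)
for v in range(266,298,5): print(v,P[v,319].round(1))
```

```text
[593.95369055 127.62132824  -2.02146372] [ 0.13962949 -0.33868082 -0.56627002] 0.21153424088064043
266 [594.9 130.1  42.2]
271 [595.6 131.5  49.2]
276 [594.4 129.1  49.1]
281 [593.2 126.8  49. ]
286 [592.1 124.7  49.5]
291 [591.  122.5  49.8]
296 [577.4  96.1  11.9]
```

play_rows(deltas=[[0, 0, -0.1, 0, 0, 0, -1], [0, 0, -0.05, 0, 0, 0, -1], [0, 0, -0.03, 0, 0, 0, -1], [0, 0, 0, 0, 0, 0, -1], [0, 0, 0, 0, 0, 0, -1]])

```text
time_s: 22.83
eef_pos: [593.7, 128.0, -9.6]
ee_rot: [0.0, 0.853, 0.521, 0.0]
force: [-0.1, -0.0, -0.5]
grip_width: 0.21
```

play_rows(deltas=[[0, 0, -0.03, 0, 0, 0, -1], [0, 0, 0, 0, 0, 0, -1], [0, 0, 0, 0, 0, 0, -1]])

```text
time_s: 23.08
eef_pos: [593.9, 128.1, -9.8]
ee_rot: [0.0, 0.853, 0.521, 0.0]
force: [-4.0, -0.6, 8.5]
grip_width: 0.206
```

Contact. Release, then lift.

play_rows(deltas=[[0, 0, 0, 0, 0, 0, -0.4], [0, 0, 0, 0, 0, 0, -0.2], [0, 0, 0, 0, 0, 0, 0.1], [0, 0, 0, 0, 0, 0, 0.1], [0, 0, 0.3, 0, 0, 0, 0.1], [0, 0, 0.6, 0, 0, 0, 0.1], [0, 0, 0.9, 0, 0, 0, 0.1], [0, 0, 0.9, 0, 0, 0, 0.1]])

```text
time_s: 23.75
eef_pos: [593.1, 127.9, 98.5]
ee_rot: [-0.0, 0.854, 0.521, -0.001]
force: [0.2, 0.6, 0.2]
grip_width: 0.55
```

play_rows(deltas=[[-0.8, 0.1, 0.5, 0, 0, 0, 0.1], [-0.8, 0.1, 0.5, 0, 0, 0, 0.1], [-0.8, 0.1, 0.5, 0, 0, 0, 0.1], [-0.8, 0.1, 0, 0, 0, 0, 0.1], [0, 0, 0, 0, 0, 0, 0.1], [0, 0, 0, 0, 0, 0, 0.1]])

```text
time_s: 24.25
eef_pos: [464.9, 144.3, 158.3]
ee_rot: [0.0, 0.853, 0.521, 0.001]
force: [0.9, 0.2, 0.8]
grip_width: 0.551
```

Run:
```python
from h import *
c=cam("wrist"); save(c,"w15"); s=sensors.sense(); t=s["eef_pos"]; print(t,s["force"])
for n,x,y,h in (("w1",508.1,-36.4,70),("w2",536.6,18.5,60),("w3",565,73.1,51),("w4",593.6,128.1,43)):
    b=blobs(c,(x,y),h-3,22)
    print(n,None if b is None else (b[0],b[1],((b[2]+b[3])/2-[x,y,h]).round(1)))
k=cam("top"); save(k,"top2")
for n,x,y,h in (("w1",508.1,-36.4,70),("w2",536.6,18.5,60),("w3",565,73.1,51),("w4",593.6,128.1,43)): print("top",n,blobs(k,(x,y),h-5,22))
print(blobs(k,(357,-221.5),15,35))
cv2.imwrite("pics/fin.png",np.vstack([c["pixels"][:300,:,::-1],cv2.resize(k["pixels"][110:260,200:520,::-1],None,fx=2,fy=2)]))
```

```text
[465.90614948 144.02274129 157.88558176] [-0.04822325 -0.42324055  0.98788016]
w1 None
w2 (320, array([536.4,  19.6,  59.5]), array([-0.2,  0.2, -0.6]))
w3 (228, array([564.5,  72.6,  50.7]), array([-0.5, -1. , -0.6]))
w4 (135, array([593.3, 128. ,  42.8]), array([-0.4, -0.3, -0.4]))
top w1 (84, array([506.3, -37. ,  70.6]), array([493.9, -49.2,  66.8]), array([519.1, -24.5,  74.5]), array([330.3, 197.5]))
top w2 (50, array([534.7,  19.3,  60.1]), array([524.6,   9.3,  57.3]), array([545.9,  28.7,  64. ]), array([314.7, 180.6]))
top w3 (30, array([563.7,  72.7,  52.1]), array([556.1,  64.8,  48.9]), array([570.5,  80.5,  55.8]), array([301. , 164.5]))
top w4 (17, array([593.3, 128.5,  43. ]), array([588.3, 122.9,  39.5]), array([598.7, 134. ,  45.3]), array([287.2, 148.8]))
(316, array([ 357.3, -220.4,   20.2]), array([ 333.5, -244.7,   15. ]), array([ 381.4, -196.4,   25.5]), array([372.6, 285.9]))
```

View pics/fin.png

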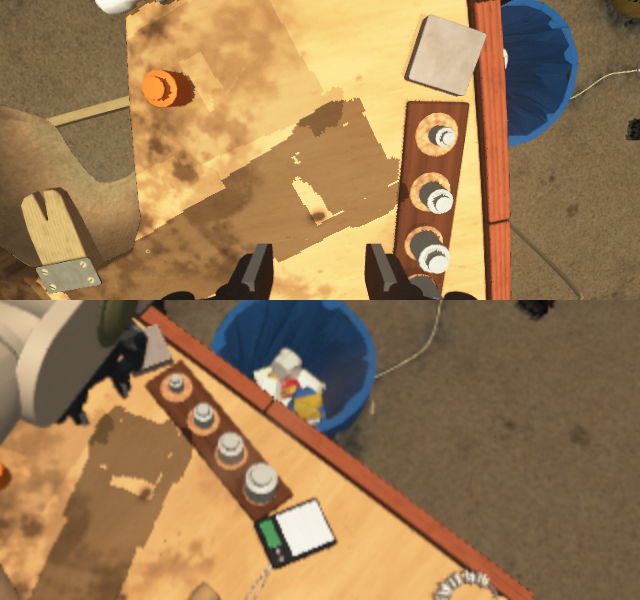

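All four weights stand centred and upright in order of size, with the largest next to the scale. The tin has not moved. Handing in.

```bash
python3 -c "
from rig import order; print(order.finish_job())"
```

```text
the job is handed in; nothing more can be done
None
```

All four check weights are back on the rest, in order of size from the pad next to the scale to the far end, and I handed the job in at about 24 s of the 93 s allowed.

- **Placement:** In the last wrist view, weights 2, 3 and 4 stood within about 1 mm of their pad centres, and their tops were at the heights expected of upright weights.
- **Weight 1:** It was outside my wrist measurement. The overhead view put it within about 2 mm of its pad centre, close to the camera's accuracy, with its top at 70 mm as expected. I worked out that pad's position from the other three, because I never measured it directly.
- **Left alone:** The tin measured within about 1 mm of where it was before. I did not touch the orange look-alike. The arm was clear of everything at hand-in, and the highest tool force I read was about 12 N.

**What disagreed:** The fingertips sit about 30–45 mm behind the reported tool point, not at it as the text implies. I only noticed after the second pick, so weight 1 was gripped near the top edge of its body and weight 2 by its knob. Both still came down upright. I went lower for weights 3 and 4 and gripped them across the body as asked.

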